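# Nest the sample cups on the cam lift and hold the lift up

### The job

Nest the two loose steel sample cups in the one standing on the cam lift, so that all three make one straight, fully seated stack, while the lift is still down. Then swing the lift's lever up to the cam's highest point, where it stands straight up, and hold it there with the fingers, so that the stack stays raised for the engineer: the lever springs back, so finish while still holding it. Touch only the lever at the end, and leave the other things on the desk where they are.

Things in the scene. Friction and masses are not known exactly. Their poses are not given: they have to be found in the camera images.
- cam_lift: Cam lift: grey base plate bolted to the desk (x -75 to 75, y -60 to 110 mm, 10 mm thick) with a round aluminium lift plate 84 mm across on a column and an eccentric cam with a lever at its side. Origin on the desk under the lift plate's centre, z up; y points to the lever's side; the lever starts lying towards -x and swings up towards +x.
- cam_lever (a joint): Lever angle about its level hub axis (cam_lift's y). 0 = level, bar towards cam_lift's -x; grows as the bar swings up; 1.571 = straight up, lift highest; beyond it the plate sinks again; stop at 1.95. A spring pulls it back (3 N at the bar when upright): it starts at 0 and falls back there if let go.
- lever_bar (a point): Middle of the free part of the white round cross bar at the lever's end: 15 mm thick, level, along cam_lift's y, free for 35 mm on the lever arm's side of this point and 30 mm on the outer side. It may turn in a grip. 110 mm from the hub axis; 42 mm above the desk when the joint is 0.
- lever_hub (a point): Point on the hub axis beside lever_bar, at cam_lift (0, 142, 42) mm. lever_bar circles about it: cam_lift x = -110 cos(angle), y = 142, z = 42 + 110 sin(angle) mm.
- lift_plate (a joint): Lift of the plate in m, driven by the cam: 0 down, 0.023 at the highest point.
- plate_top (a point): Centre of the lift plate's upper face, 82 mm above the desk when down; a locating ring on it, 48 mm across and 6 mm high, surrounds the foot of the seated cup.
- cup_seated: Plain steel stacking cup standing upright on the lift plate. 86 mm high: a hollow cone 35 mm across at the foot, 55 mm at 58 mm height, where it steps out to a straight collar up to the rim, 66 mm across outside, 60 mm inside. Origin at the centre of its underside, z up its axis.
- cup_left: Loose cup on the desk, on the robot's left, alike to cup_seated, 90 g (varies), same origin. Nested, its collar rests on the rim of the cup below, so it stands 28 mm higher than that cup, with 2 mm of side play. Grip it across the collar, on its upper 24 mm, so that the cup below is not gripped too.
- cup_right: Loose cup on the desk, on the robot's right, alike to cup_seated, 90 g (varies), same origin. Nested, its collar rests on the rim of the cup below, so it stands 28 mm higher than that cup, with 2 mm of side play. Grip it across the collar, on its upper 24 mm, so that the cup below is not gripped too.
- mug: Bystander, to be left alone: white ceramic mug with a handle, 80 mm across, 92 mm high. Origin at the centre of its underside.
- jar: Bystander, to be left alone: closed aluminium jar, 64 mm across, 88 mm high, with a lid (no opening: not one of the cups). Origin at the centre of its underside.
- radio: Bystander, to be left alone: black hand-held radio standing upright, 34 x 60 x 190 mm with its aerial. Origin at the centre of its underside.
- meter: Bystander, to be left alone: grey multimeter lying flat, 150 x 80 x 36 mm. Origin at the centre of its underside.
- torch: Bystander, to be left alone: grey square-bodied torch lying flat, about 160 mm long, 40 mm high. Origin at the centre of its underside.
- tape: Bystander, to be left alone: grey tape roll lying flat, 90 mm across, 24 mm high. Origin at the centre of its underside.
Mind the look-alikes: they are no part of the job. Leave any red or turquoise look-alike of the cup_left alone.

How it is judged:
By the outcome, as a careful person would: the job done as asked, in the order asked, and still so for the second after the job is handed in, while the arm keeps its last pose, push and grip.
It also fails if it takes over 72 s, if anything falls off the work surface, if the arm or the gripper's body presses on something with over 40 N, if the wrist force passes 120 N, or if a joint passes its speed limit or range.

### The arm

A 7-joint arm with a two-finger parallel gripper is mounted at the origin on the work surface. World frame = base frame: x ahead of the robot, y to its left, z up, the work surface at z = 0. Lengths are in m, angles in rad, forces in N, time in s.
With the tool pointing down it reaches from about 0.425 to 0.825 m from the base axis. Payload 3.6 kg.
Tool frame: the origin (TCP) lies where the fingers leave the gripper's body, on its centre line; the fingertips stand 73 mm ahead of it and the grasp point (between the pads) lies 54 mm ahead of it; x points along the fingers, y is the direction in which the jaws open and shut, and the axes are right-handed (so a half turn about x gives the same grasp; the last joint's range is limited). The gripper opens to 85 mm and grips with 20 to 120 N. Pads are 22 mm wide; open, the fingers measure 114 mm over their backs; the gripper's body (76 mm by 85 mm) begins 54 mm behind the grasp point. The pads swing forward as they close: fully open they stand 13 mm farther back than shut.
Start: joints at [-1.194, 0.615, -0.013, 1.423, 0.008, 1.103, -0.04], TCP at [0.255, 0.598, 0.304] pointing down, gripper open.
Joint ranges: [-3.12, 3.12], [-0.3, 2.06], [-1.34, 1.32], [0.26, 2.42], [-1.36, 4.5], [0.01, 1.98], [-2.84, 2.84]. Speed limits (rad/s): [2.79, 2.79, 3.14, 3.14, 3.14, 3.14, 3.14].

### API

Orientations are given as a unit quaternion [x, y, z, w].
In Python, from station import arm, snapshot, camera_info, ticket gives the robot as it stands. Calls block until the motion is done:
- arm.movep(position, orientation): joint-space move of the TCP to a pose.
- arm.line_to(position, velocity=0.15, ori=None): straight line of the TCP; ori=None keeps the orientation; velocity is the mean speed in m/s.
- arm.move_j(angles): joint-space move.
- arm.move_gripper(opening, effort=None): opening from 0.0 (shut) to 1.0 (fully open); effort is the grip in N (None keeps the last); returns when the fingers have stopped.
- arm.pause(seconds).
- arm.ik(position, orientation): joint angles nearest the present ones, or None.
- snapshot(name): name is "scene" or "side" or "wrist"; returns the picture (420x560x3 uint8, blue, green, red); there is no depth.
- camera_info(name): a dict with "fx", "fy", "cx", "cy" (pixels), "R" (3x3) and "t" (3): a world point X has camera coordinates R X + t; the wrist camera has in their place "T_tool_cam" (4x4, takes a point from camera to tool coordinates, whose origin is the TCP and whose axes are the tool frame's). Camera axes: x right, y down, z forward; pixel columns grow to the right and rows downward; lengths in m; the calibration is good to about 2 mm. A picture is of the moment at which its call begins: read the wrist's pose just before it. camera_info takes no time and is no camera call.
A pose or a line that the arm cannot do raises arm.MotionError and nothing moves.
- ticket.finish_job(): hands the job in, once; it reports no verdict.
Readings, each from a call of its own:
- arm.read_time(): time.
- arm.read_joint_positions(): joint angles.
- arm.read_dq(): joint speeds.
- arm.read_effort(): joint torques, N m.
- arm.read_tool_pos(): TCP position.
- arm.read_eef_rot(): TCP orientation.
- arm.read_ft_force(): force on the tool from outside, world axes, zero at the start.
- arm.read_wrist_torque(): the same for the moment, N m.
- arm.read_opening(): opening from 0.0 (shut) to 1.0 (fully open).
Only numpy, scipy, OpenCV 4.12 (cv2) and the standard library are available. Lean on these libraries where they do the work, as an engineer would, in place of code of your own. Each camera call takes 0.05 s, during which the arm holds its last target. There are 200 camera calls.

## Working session

There is one attempt and no reset: what is moved stays moved. The work goes in short steps, each a Python script; the robot and the scene stay as the last script left them, time stands still between calls to the robot, and variables do not carry over. Pictures are saved under pics/ and viewed, about 8 in all and at most 12, crops included, and the job is handed in when it is done.

```bash
mkdir -p pics; ls
python3 - <<'E'
from station import arm,snapshot,camera_info
import cv2,numpy as np
for n in("scene","side"):
    cv2.imwrite(f"pics/{n}0.png",snapshot(n)); c=camera_info(n); print(n,c)
print(camera_info("wrist")); print(arm.read_tool_pos(),arm.read_eef_rot(),arm.read_time())
E
```

```text
pics
scene {'fx': 512.6603972816921, 'fy': 512.6603972816921, 'cx': 272.8132774152467, 'cy': 216.6278791134689, 'R': array([[ 0.80726878,  0.59015174, -0.00616703],
       [ 0.50312139, -0.69360723, -0.51553649],
       [-0.30852226,  0.41307375, -0.85684543]]), 't': array([-0.50925345, -0.15827662,  1.45841202])}
side {'fx': 525.5160856104051, 'fy': 525.5160856104051, 'cx': 285.67155635664705, 'cy': 211.2489926834504, 'R': array([[ 0.74424689, -0.66770532,  0.01631475],
       [-0.37078031, -0.43335481, -0.8214168 ],
       [ 0.55553444,  0.60528772, -0.57009496]]), 't': array([-0.35217867,  0.30916423,  1.28226374])}
{'fx': 301.24654637589816, 'fy': 301.24654637589816, 'cx': 277.5512863864804, 'cy': 211.77406207317452, 'T_tool_cam': array([[ 4.54691998e-04, -3.20707288e-01,  9.47178245e-01,
        -6.89514207e-02],
       [ 9.99999310e-01,  1.17137906e-03, -8.34287361e-05,
         5.36810580e-05],
       [-1.08274856e-03,  9.47177630e-01,  3.20707599e-01,
        -8.21236063e-02],
       [ 0.00000000e+00,  0.00000000e+00,  0.00000000e+00,
         1.00000000e+00]])}
[0.25519085 0.5972495  0.30285213] [ 0.14098902  0.692908   -0.14259891  0.69257934] 0.1
```

View pics/scene0.png

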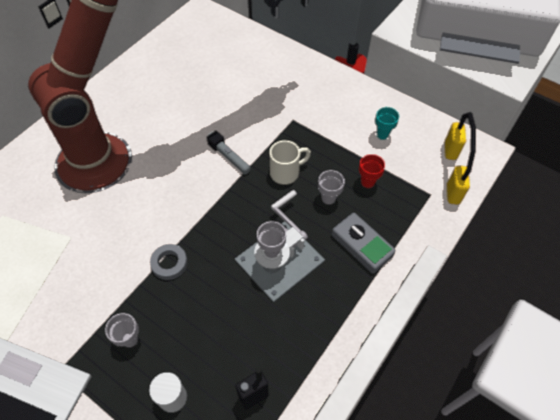

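View pics/side0.png

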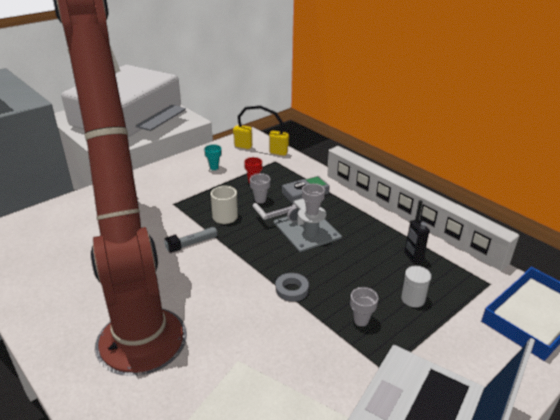

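The scene shows the lift with its cup (rim ~271,233 px). The left cup is at ~331,183 px, next to the red look-alike and the mug, and the right cup is at ~122,328 px. The side view has them at (313,192), (260,182) and (364,297). I'll make enlarged crops to measure the rims.

Run:
```python
import cv2,numpy as np
a=cv2.imread("pics/scene0.png");b=cv2.imread("pics/side0.png")
def crop(im,x,y,w=66,h=75,s=4):
    c=cv2.resize(im[y:y+h,x:x+w],None,fx=s,fy=s,interpolation=cv2.INTER_CUBIC)
    for i in range(0,w,10):
        cv2.line(c,(i*s,0),(i*s,6),(0,255,255),1); cv2.putText(c,str(x+i),(i*s,16),0,.35,(0,255,255))
    for j in range(0,h,10):
        cv2.line(c,(0,j*s),(6,j*s),(0,255,255),1); cv2.putText(c,str(y+j),(8,j*s+4),0,.35,(0,255,255))
    return c
m=np.vstack([np.hstack([crop(a,300,150),crop(a,240,190),crop(a,90,295)]),np.hstack([crop(b,230,155),crop(b,280,170),crop(b,330,270)])])
cv2.imwrite("pics/m1.png",m);print(m.shape)
```

```text
(600, 792, 3)
```

View pics/m1.png

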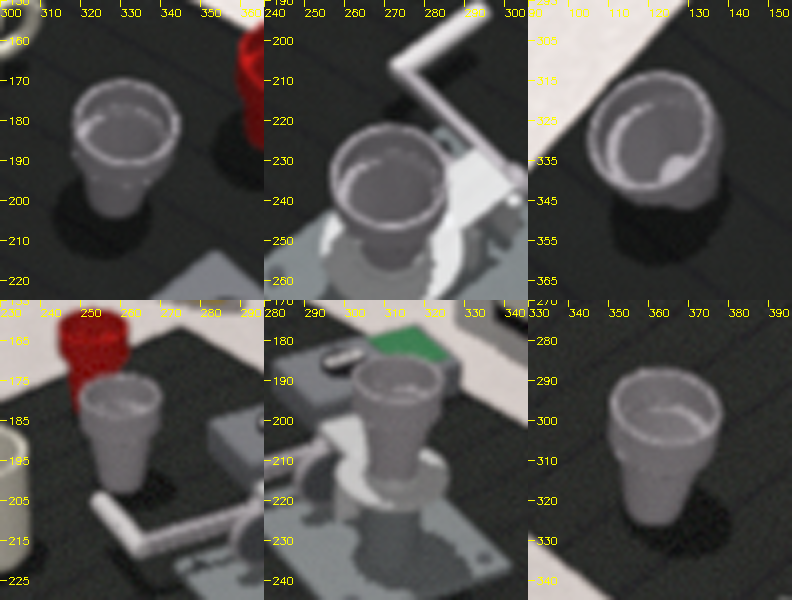

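The crops give clear rim ellipses for all three cups. Scene centres are about (331,180), (271,233) and (121,328) px, and side centres about (260,178), (313,188) and (364,296) px. The bar runs from its elbow at (272,206) to its end at (295,192). Next I'll triangulate these points and fit the lift pose.

```bash
cat > geo.py <<'E'
import numpy as np,cv2
from scipy.optimize import least_squares
from station import arm,snapshot,camera_info
C={n:camera_info(n) for n in("scene","side")}
def proj(n,X):
    c=C[n];p=c["R"]@np.asarray(X)+c["t"];return np.array([c["fx"]*p[0]/p[2]+c["cx"],c["fy"]*p[1]/p[2]+c["cy"]])
def tri(a,b):
    f=lambda X:np.r_[proj("scene",X)-a,proj("side",X)-b]
    s=least_squares(f,[.6,0,.1]);return s.x,s.fun
E
python3 - <<'E'
from geo import *
P={"left":([331.2,180.1],[259.7,178.1]),"seat":([270.9,233.4],[313.1,188.4]),"right":([120.5,327.5],[364,296]),
"elbow":([272.3,206.5],[264.7,215.5]),"bare":([294,192.5],[254,205])}
for k,(a,b) in P.items():
    X,r=tri(np.array(a),np.array(b));print(k,X.round(4),r.round(1), np.hypot(X[0],X[1]).round(3))
cx,cy=tri(*map(np.array,P["seat"]))[0][:2]
def res(v):
    x,y,th=v;c,s=np.cos(th),np.sin(th);W=lambda p:[x+c*p[0]-s*p[1],y+s*p[0]+c*p[1],p[2]]
    r=[]
    for n,k,p in(("scene",(271.3,206.5),(-.11,.1,.042)),("side",(264.7,215.5),(-.11,.1,.042)),("scene",(295,192),(-.11,.172,.042)),("side",(253.5,204),(-.11,.172,.042))):r+=list(proj(n,W(p))-k)
    r+=list(proj("scene",W((0,0,.168)))-P["seat"][0])+list(proj("side",W((0,0,.168)))-P["seat"][1])
    return np.array(r)
b=min((least_squares(res,[cx,cy,t]) for t in(0,1.5,3,-1.5)),key=lambda s:s.cost)
print(b.x,b.fun.round(1))
x,y,th=b.x;c,s=np.cos(th),np.sin(th)
for p in((-.075,-.06,.01),(-.075,.11,.01),(.075,-.06,.01),(.075,.11,.01)):
    w=[x+c*p[0]-s*p[1],y+s*p[0]+c*p[1],p[2]];print(p,np.round(w,3),proj("scene",w).round(),proj("side",w).round())
E
```

```text
left [0.6093 0.2838 0.0863] [-0.   0.2 -0.2 -0.2] 0.672
seat [0.6045 0.0305 0.1692] [-0.   0.1 -0.1 -0.1] 0.605
right [ 0.4494 -0.3135  0.0848] [ 0.  -0.1  0.1  0. ] 0.548
elbow [0.5192 0.1508 0.0467] [-0.   0.1 -0.1 -0.1] 0.541
bare [0.5368 0.2238 0.0399] [ 0.  -0.2  0.2  0.1] 0.582
[ 0.60390856  0.03115468 -0.23208852] [ 1.9  0.4 -0.6  0.6 -1.1 -0.2  0.6  0.7 -0.1  0.  -0.4  0.3]
(-0.075, -0.06, 0.01) [ 0.517 -0.01   0.01 ] [234. 258.] [299. 250.]
(-0.075, 0.11, 0.01) [0.556 0.155 0.01 ] [285. 220.] [273. 220.]
(0.075, -0.06, 0.01) [ 0.663 -0.044  0.01 ] [273. 301.] [341. 235.]
(0.075, 0.11, 0.01) [0.702 0.121 0.01 ] [324. 259.] [313. 208.]
```

The heights match (cup rims 86, 86 and 169 mm, residuals under 0.3 px), and the base-plate corners confirm the lift's yaw. Next I'll pick the left cup with its jaws clear of the mug and the red cup.

```bash
cat >> geo.py <<'E'
from scipy.spatial.transform import Rotation as Rn
SEAT=np.array([.6042,.0308]);TH=-.232
def ori(jaw_deg,tilt=0):
    a=np.radians(jaw_deg);y=np.array([np.cos(a),np.sin(a),0]);x=np.array([0,0,-1.]);
    M=np.c_[x,y,np.cross(x,y)]
    return Rn.from_matrix(M).as_quat()
def st(tag=""):
    print(tag,"t",round(arm.read_time(),2),"p",np.round(arm.read_tool_pos(),4),"F",np.round(arm.read_ft_force(),1),"op",round(arm.read_opening(),3))
def pick(xy,jaw,z=.135):
    q=ori(jaw);arm.move_gripper(1.0)
    arm.movep([*xy,.26],q);st("above")
    arm.line_to([*xy,z],.12);arm.move_gripper(0.0,40);st("grip")
    arm.line_to([*xy,.345],.15);st("up")
E
python3 - <<'E'
from geo import *
print("mug",tri(np.array([285,150.]),np.array([224.,193.])))
for j in(-50,130):
  for p in((.6093,.2838,.26),(.6042,.0308,.345)):
    r=arm.ik(list(p),ori(j));print(j,None if r is None else np.round(r,2))
for j in(0,180,90,-90,-50,130):
    r=arm.ik([.4494,-.3135,.135],ori(j));print(j,None if r is None else np.round(r,2))
E
```

```text
mug (array([0.46124038, 0.28664208, 0.09179462]), array([-0.20536311,  1.45836109, -1.27531629, -1.21608559]))
-50 [-0.74  0.73  0.51  1.42 -0.38  1.09 -1.04]
-50 [-0.46  0.57  0.63  1.51 -0.35  1.17 -0.64]
130 [-0.32  0.7  -0.28  1.4   0.2   1.06  1.64]
130 [-0.01  0.51 -0.13  1.5   0.07  1.14  2.12]
0 [ 0.33  0.72  0.38  1.9  -0.44  0.61  0.99]
180 [-0.05  1.    1.13  1.91 -1.09  1.03 -1.55]
90 [ 0.61  0.68 -0.06  1.89  0.07  0.57  2.07]
-90 [ 0.28  0.73  0.47  1.9  -0.53  0.63 -0.5 ]
-50 [ 0.32  0.72  0.39  1.9  -0.45  0.61  0.12]
130 [ 0.71  0.69 -0.21  1.89  0.25  0.59  2.6 ]
```

Run:
```python
from geo import *
pick([.6093,.2838],-50)
arm.line_to([*SEAT,.345],.2);st("over seat")
for n in("scene","side"): cv2.imwrite(f"pics/{n}1.png",snapshot(n))
def crop(n,x,y,w=100,h=120,s=4):
    im=cv2.imread(f"pics/{n}1.png");c=cv2.resize(im[y:y+h,x:x+w],None,fx=s,fy=s,interpolation=cv2.INTER_CUBIC)
    for i in range(0,w,10): cv2.putText(c,str(x+i),(i*s,10),0,.35,(0,255,255))
    for j in range(0,h,10): cv2.putText(c,str(y+j),(0,j*s+4),0,.35,(0,255,255))
    return c
cv2.imwrite("pics/m2.png",np.hstack([crop("scene",220,140),crop("side",265,100)]))
for n in("scene","side"):print(n,proj(n,[*SEAT,.345-.135+.086]),proj(n,[*SEAT,.345-.135]))
```

```text
above t 2.05 p [0.6085 0.2858 0.2599] F [ 0.3  0.9 -0.2] op 1.0
grip t 3.58 p [0.6101 0.2843 0.1364] F [0.1 0.4 4.4] op 0.75
up t 5.12 p [0.6089 0.2838 0.3438] F [ 0.5  0.  -1.5] op 0.746
over seat t 6.54 p [0.6043 0.0327 0.3447] F [ 0.4  1.  -1.2] op 0.746
scene [270.25249753 202.58075556] [270.66940778 224.09121435]
side [314.94351863 149.90185082] [313.51127458 176.35892513]
```

View pics/m2.png

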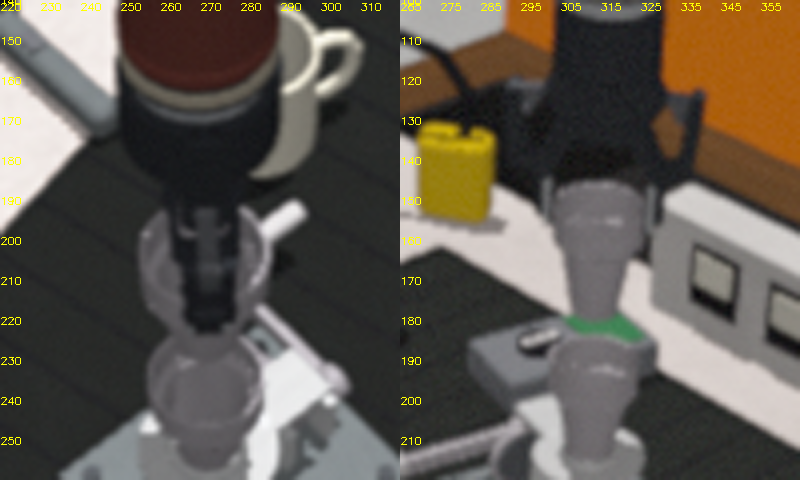

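The cup is held upright, centred over the seated cup to about 1–2 mm, with the fingertips about 21 mm below the rim. Now I'll lower it step by step and watch the force.

```bash
cat >> geo.py <<'E'
def lower(z0,zend):
    arm.pause(.4);p=np.array(arm.read_tool_pos());cmd=SEAT+(SEAT-p[:2]);st("pre")
    arm.line_to([*cmd,z0],.1);arm.pause(.3);st("near");f0=arm.read_ft_force()[2]
    z=z0
    while z>zend:
        z-=.0015;arm.line_to([*cmd,z],.03);arm.pause(.1)
        F=np.array(arm.read_ft_force())
        if F[2]-f0>4:break
    st("contact?")
    return cmd,z
def release(cmd,z):
    arm.move_gripper(1.0);st("rel");arm.line_to([*cmd,.36],.15);st("clear")
E
python3 - <<'E'
from geo import *
cmd,z=lower(.256,.2435)
print(cmd,z)
E
```

```text
pre t 7.04 p [0.6042 0.0309 0.345 ] F [ 0.5 -0.5 -0.5] op 0.749
near t 8.38 p [0.6043 0.0307 0.2564] F [-0.6  0.2 -0.2] op 0.749
contact? t 11.18 p [0.6046 0.0305 0.2457] F [-1.7  0.4  8.3] op 0.751
[0.60420122 0.03072099] 0.244
```

Run:
```python
from geo import *
release([.6042,.0307],.244)
for n in("scene","side"): cv2.imwrite(f"pics/{n}2.png",snapshot(n))
arm.movep([.4494,-.3135,.26],ori(-50));arm.pause(.3);st()
arm.line_to([.4494,-.3135,.135],.12);arm.pause(.3);st("low");arm.move_gripper(0.0,40);st("grip")
arm.line_to([.4494,-.3135,.38],.15);arm.movep([*SEAT,.38],ori(-50));arm.pause(.3);st("over")
for n in("scene","side"): cv2.imwrite(f"pics/{n}3.png",snapshot(n))
def crop(n,x,y,w=100,h=120,s=4):
    im=cv2.imread(f"pics/{n}3.png");c=cv2.resize(im[y:y+h,x:x+w],None,fx=s,fy=s,interpolation=cv2.INTER_CUBIC)
    for i in range(0,w,10): cv2.putText(c,str(x+i),(i*s,10),0,.35,(0,255,255))
    for j in range(0,h,10): cv2.putText(c,str(y+j),(0,j*s+4),0,.35,(0,255,255))
    return c
cv2.imwrite("pics/m3.png",np.hstack([crop("scene",220,140),crop("side",265,90)]))
for n in("scene","side"):print(n,proj(n,[*SEAT,.38-.135+.086]),proj(n,[*SEAT,.38-.135]),proj(n,[*SEAT,.196]))
```

```text
rel t 11.53 p [0.604  0.0308 0.2435] F [ 0.5  0.  -0.9] op 1.002
clear t 12.46 p [0.6037 0.0309 0.3589] F [ 0.4  0.2 -0.6] op 1.004
 t 14.31 p [ 0.45   -0.3129  0.2601] F [ 0.4 -1.  -0.2] op 1.003
low t 15.8 p [ 0.4496 -0.3136  0.1354] F [-0.5 -0.4  0.1] op 1.003
grip t 16.13 p [ 0.4495 -0.3136  0.1356] F [-0.9  1.5  5.4] op 0.752
over t 19.62 p [0.6041 0.0298 0.3802] F [ 0.8 -0.2 -1.2] op 0.748
scene [270.06525287 192.91987875] [270.50663356 215.69288812] [270.73206968 227.32425099]
side [315.55417974 138.62143648] [314.08284282 165.80065241] [313.28683573 180.50486343]
```

View pics/m3.png

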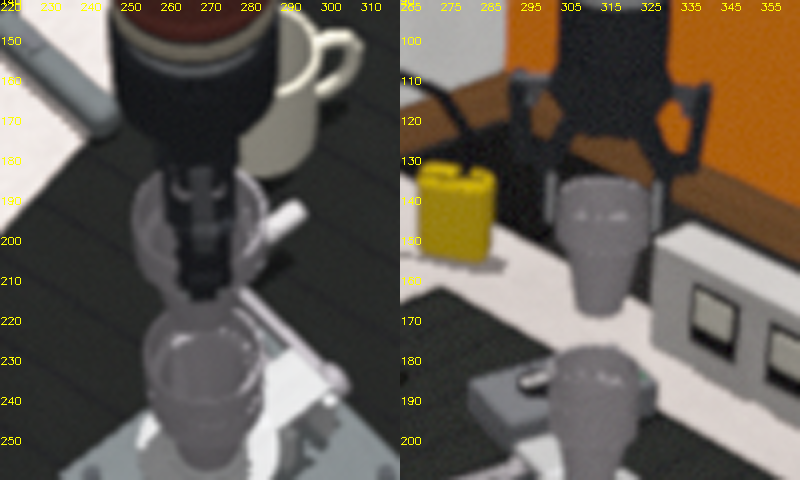

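The first cup is nested: its rim centre is at (271,228) px against the predicted (270.7,227.3). The second cup is held centred, at (270,~193) px in the scene and 315.8 px in the side view, so I'll lower it.

Run:
```python
from geo import *
cmd,z=lower(.284,.2705);print(z)
arm.move_gripper(1.0);st("rel");arm.line_to([*cmd,.40],.15);
# clear of view: above the lever
c,s=np.cos(TH),np.sin(TH)
W=lambda x,y:SEAT+np.array([c*x-s*y,s*x+c*y])
print("bar",W(-.11,.142),W(0,.142))
for j in(np.degrees(TH),np.degrees(TH)+180):
    for p in([*W(-.11,.135),.102],[*W(0,.135),.212]):
        r=arm.ik(p,ori(j));print(j,None if r is None else np.round(r,2))
for n in("scene","side"): cv2.imwrite(f"pics/{n}4.png",snapshot(n))
def crop(n,x,y,w=100,h=100,s=4):
    im=cv2.imread(f"pics/{n}4.png");c=cv2.resize(im[y:y+h,x:x+w],None,fx=s,fy=s,interpolation=cv2.INTER_CUBIC)
    for i in range(0,w,10): cv2.putText(c,str(x+i),(i*s,10),0,.35,(0,255,255))
    for j in range(0,h,10): cv2.putText(c,str(y+j),(0,j*s+4),0,.35,(0,255,255))
    return c
cv2.imwrite("pics/m4.png",np.hstack([crop("scene",220,180),crop("side",265,150)]))
for n in("scene","side"):print(n,proj(n,[*SEAT,.224]),proj(n,[*W(-.11,.142),.042]))
```

```text
pre t 20.12 p [0.6042 0.0309 0.38  ] F [-0.6  0.2  0. ] op 0.748
near t 21.53 p [0.6043 0.0308 0.2844] F [0.5 0.5 0. ] op 0.745
contact? t 24.33 p [0.6044 0.0307 0.2731] F [-1.4  0.8  5.2] op 0.751
0.27199999999999996
rel t 24.68 p [0.6041 0.0308 0.2717] F [ 0.2 -0.1  0. ] op 0.996
bar [0.52979633 0.19428729] [0.63684926 0.16899561]
-13.2926208470351 [-0.56  0.77  0.29  1.88 -0.39  0.55 -0.25]
-13.2926208470351 [-0.49  0.74  0.37  1.52 -0.31  0.94 -0.26]
166.7073791529649 [-0.93  0.99  0.98  1.89 -1.08  0.91 -2.77]
166.7073791529649 [ 0.26  0.98 -1.15  1.49  0.92  1.27  1.91]
scene [270.60537018 220.7871981 ] [285.38246295 198.20110746]
side [313.73808784 172.16912575] [258.32320824 209.3710442 ]
```

View pics/m4.png

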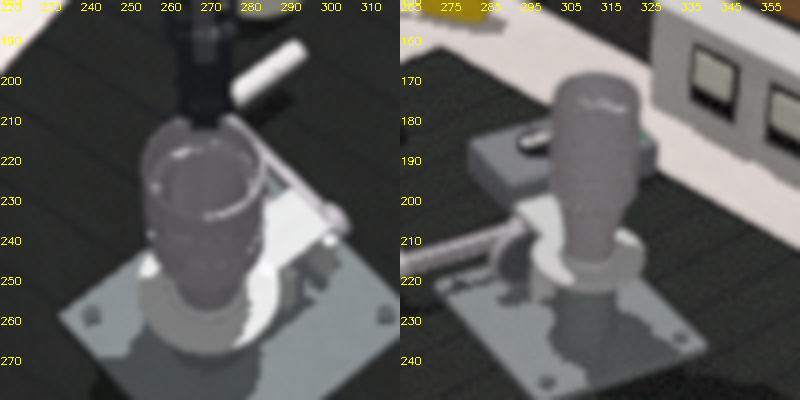

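The stack is straight: the top rim is at (271,221) px against the predicted (270.6,220.8), and both contact heights matched. Next comes the lever.

```bash
cat >> geo.py <<'E'
c_,s_=np.cos(TH),np.sin(TH)
W=lambda x,y:SEAT+np.array([c_*x-s_*y,s_*x+c_*y])
QL=ori(np.degrees(TH))
def L(p):
    d=np.array(p[:2])-SEAT;return np.array([c_*d[0]+s_*d[1],-s_*d[0]+c_*d[1],p[2]])
E
python3 - <<'E'
from geo import *
arm.move_gripper(.6)
arm.movep([*W(-.11,.138),.40],QL);arm.line_to([*W(-.11,.138),.2],.2);arm.pause(.3);st("above bar")
arm.line_to([*W(-.11,.138),.100],.08);arm.pause(.3);st("at bar")
arm.move_gripper(0.0,50);arm.pause(.2);st("grip");print(L(arm.read_tool_pos()))
for n in("scene","side"): cv2.imwrite(f"pics/{n}5.png",snapshot(n))
def crop(n,x,y,w=100,h=100,s=4):
    im=cv2.imread(f"pics/{n}5.png");return cv2.resize(im[y:y+h,x:x+w],None,fx=s,fy=s,interpolation=cv2.INTER_CUBIC)
cv2.imwrite("pics/m5.png",np.hstack([crop("scene",230,150),crop("side",215,150)]))
E
```

```text
above bar t 28.41 p [0.5291 0.1905 0.2007] F [-0.7 -0.5 -0. ] op 0.599
at bar t 30.11 p [0.5289 0.1905 0.1002] F [-0.1 -0.1  0.5] op 0.598
grip t 30.73 p [0.5303 0.19   0.1004] F [ 6.1 -1.4 -1. ] op 0.153
[-0.10849601  0.137956    0.10038995]
```

View pics/m5.png

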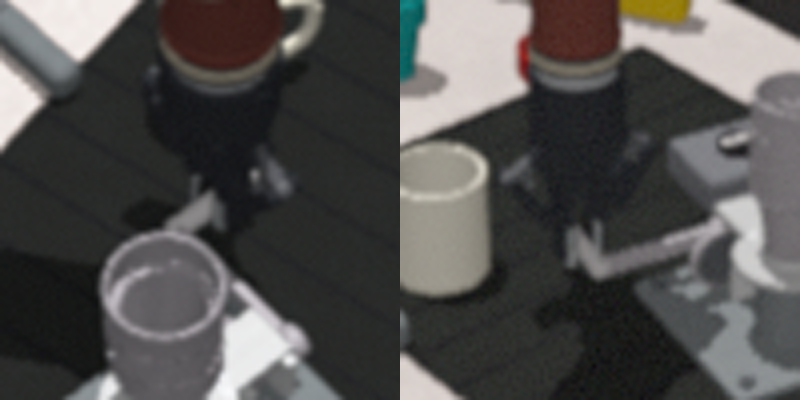

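The fingers hold the bar (opening 0.153, about 15 mm). The 6 N side load suggests the bar lies about 2 mm towards +x, so I'll shift the arc by that much and swing.

Run:
```python
from geo import *
dx=.002;mx=0
for i,a in enumerate(np.linspace(0,np.pi/2,16)):
    arm.line_to([*W(dx-.11*np.cos(a),.138),.1+.11*np.sin(a)],.06)
    F=np.array(arm.read_ft_force());mx=max(mx,np.linalg.norm(F))
    if i%3==0: print(round(a,2),F.round(1),L(arm.read_tool_pos()).round(4))
    if np.linalg.norm(F)>35:print("stop");break
arm.pause(.5);st("top");print(L(arm.read_tool_pos()),mx)
for n in("scene","side"): cv2.imwrite(f"pics/{n}6.png",snapshot(n))
def crop(n,x,y,w=100,h=130,s=4):
    im=cv2.imread(f"pics/{n}6.png");c=cv2.resize(im[y:y+h,x:x+w],None,fx=s,fy=s,interpolation=cv2.INTER_CUBIC)
    for i in range(0,w,10): cv2.putText(c,str(x+i),(i*s,10),0,.35,(0,255,255))
    for j in range(0,h,10): cv2.putText(c,str(y+j),(0,j*s+4),0,.35,(0,255,255))
    return c
cv2.imwrite("pics/m6.png",np.hstack([crop("scene",230,150),crop("side",245,130)]))
for n in("scene","side"):print(n,proj(n,[*SEAT,.247]),proj(n,[*W(0,.107),.152]),proj(n,[*W(0,.1),.042]),proj(n,[*W(0,.172),.152]))
```

```text
0.0 [ 2.9 -1.1  1.9] [-0.1082  0.138   0.1   ]
0.31 [ 1.4  0.4 -5. ] [-0.1036  0.138   0.1338]
0.63 [-7.8  2.   1.1] [-0.0894  0.1381  0.1653]
0.94 [-14.    3.3  10.2] [-0.0682  0.1382  0.1902]
1.26 [-14.8   1.6  21.4] [-0.0349  0.1382  0.2097]
1.57 [-6.4  1.8  9.5] [0.0024 0.1381 0.214 ]
top t 36.71 p [0.6382 0.1647 0.214 ] F [-6.2  1.6 10.6] op 0.154
[0.00229833 0.13813578 0.21402345] 29.690936438700195
scene [270.49705737 215.19880544] [306.0105346  210.65420156] [301.77335257 235.32874063] [326.32490278 195.3743583 ]
side [314.11596446 165.18881419] [294.7788514  176.57894217] [294.95245985 207.0656765 ] [284.75259875 167.1939719 ]
```

View pics/m6.png

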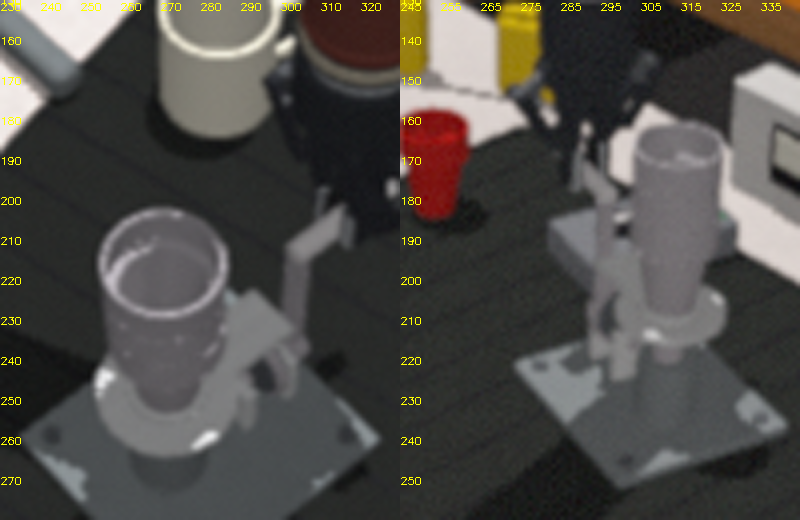

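The lift is at full height. The top rim went from about y=168 to 160.5 px in the side view, against about 7 px predicted for 23 mm, and its scene centre is (270.6,215.2) px as predicted. The arm looks vertical to within 0.02–0.03 rad and the stack is straight. There is about 10 N of axial load on the lever, so I'll ease that, check again and hand in.

Run:
```python
from geo import *
from station import ticket
arm.line_to([*W(.0015,.138),.213],.02);arm.pause(.8);st("eased");print(L(arm.read_tool_pos()))
a=cv2.imread("pics/side6.png");b=snapshot("side");cv2.imwrite("pics/side7.png",b)
# shift of the top rim / lever against the previous picture
for nm,(x,y,w,h) in {"rim":(300,155,30,22),"lever":(288,165,14,50)}.items():
    r=cv2.matchTemplate(b[y-8:y+h+8,x-8:x+w+8],a[y:y+h,x:x+w],cv2.TM_CCOEFF_NORMED);_,v,_,l=cv2.minMaxLoc(r);print(nm,l[0]-8,l[1]-8,round(v,3))
F=np.linalg.norm(arm.read_ft_force());o=arm.read_opening()
if F<25 and .1<o<.25: ticket.finish_job();print("handed in",arm.read_time())
```

```text
eased t 37.91 p [0.6364 0.1652 0.2142] F [-5.2  2.1  0.8] op 0.151
[0.00045262 0.13818467 0.21420617]
rim 0 0 0.994
lever 0 0 0.977
the job is handed in; nothing more can be done
the job is handed in; nothing more can be done
```

I nested the left cup and then the right one in the seated cup while the lift was down. I then swung the lever up to vertical and handed the job in at about 38 s, with the fingers still holding the bar.

**Checks that agreed:**
- **Seating:** both cups made contact at the expected heights. The top-rim centre was within about 1 px of its prediction for a seated stack.
- **Lift:** the rim rose about 7.5 px in the side view, against 7.0 px predicted for the full 23 mm.
- **Lever:** the bar's hold was steady at an opening of 0.15, about 15 mm. The final wrist force was about 6 N, and the last picture showed no shift of the rim or lever.

**Checks that disagreed:**
- **Bar path:** the bar's arc ran about 4 mm higher in the grip than my model. It loaded the wrist to about 30 N mid-swing, so I eased that off at the top.
- **Lever angle:** I judged vertical from the pictures and arm readings only, good to about 0.02–0.03 rad.
- **Other objects:** I did not measure the bystanders afterwards. The wrist readings I took, up to 30 N, all came while gripping, placing or swinging, so I saw no sign of contact with them.

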